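Clear the draining board and hold the telescoping brush ready over it

TASK

First clear the draining board: stand the lidded jar from it on the cork disc that marks the empty place of the wooden rack, upright and centred, in line with the other two jars. Then take the upright telescoping brush by its grip, squeezing the button in with the fingers, draw the grip up past the first stop to the second (last) stop, lift the brush out of its holder and finish while still holding it: upright, fully extended, over the middle of the draining board with the brush head a few centimetres clear of the board. Do not shift the other jars or the other kitchen things.

Things in the scene. Friction and masses are not known exactly. Their poses are not given: they have to be found in the camera images.
- board: stainless draining board, flat plate 200 (x) x 180 (y) x 8 mm thick, fixed on the worktop; origin at the centre of its underside (its top is 8 mm higher)
- rack: fixed low wooden tray 110 (x) x 270 (y) mm; origin at the centre of its underside; the jars stand on its floor, 15 mm above the origin, in a row along its y axis with three places at y = -82, 0 and +82 mm; long lips 25 mm and ends 45 mm high above the worktop
- mat_disc: thin cork disc, 64 mm across and 3 mm thick, fixed on the floor of the rack in the one empty place (any of the three); origin at the centre of its underside, its top 3 mm higher
- jar: the stray jar on the draining board: white ceramic cylinder 60 mm across, 85 mm high with its flat wooden lid (lid 61 mm across, from 70 mm up), about 0.25 to 0.5 kg; origin at the centre of its underside, z up
- row_jar1: a jar of the same shape and size as the stray one, already standing in the rack; leave it; origin at the centre of its underside
- row_jar2: the other jar already standing in the rack, same shape and size; leave it; origin at the centre of its underside
- holder: fixed white ceramic cup that holds the brush: 66 mm across, 45 mm high, foot 96 mm across, inner floor 6 mm above the worktop, 56 mm wide inside; origin at the centre of its underside
- brush: loose telescoping brush standing head down in the holder, 0.25 to 0.5 kg: head 44 mm across, wooden outer tube 26 mm across up to 125 mm, on top a wooden grip 26 (x) x 34 (y) mm, from 128 to 180 mm while collapsed. Origin: centre of the underside of the head; z up to the grip, +y to the button side. Its weight keeps it down while the unlatched grip is drawn up with about 1 N
- grip_mid (a point): middle of the grip at the height of the button, on the brush's axis, 156 mm above the brush origin while collapsed; rises with the grip
- button_face (a point): centre of the outer face of the button: a dark rubber pad 16 mm wide and 24 mm tall on the grip's +y side, standing 5 mm proud of it. Pinch the grip across the brush's y axis (39 mm over the button, 34 mm without) to press it
- brush_button (a joint): how far the button is pressed in, 0 to 0.0045 m; sprung, 2.5 N to start and 5 N fully in. The latch is free from about 0.004 m; it springs out and locks again at any stop when let go
- brush_grip (a joint): how far the grip is drawn out of the outer tube along the brush's z: 0 collapsed, 0.045 m first stop, 0.090 m second stop, which is also the end of travel; then the whole brush lifts with the grip. Locked at the stops unless the button is pressed in
- mug: white mug 76 mm across, 85 mm high, a bystander; origin under its centre
- mill: dark wooden pepper mill 52 mm across, 140 mm high, a bystander; origin under its centre
- bowl: small white dish 70 mm across, 30 mm high, a bystander; origin under its centre
- spoon: metal spoon with a wooden handle lying on the worktop, a bystander; origin at its underside
- soap: clear soap bottle 60 mm across, 170 mm high, a bystander; origin under its centre

How it is judged (in metres and radians):
On the way, in this order (a step that is already met when the one before it is completed fails the run):
1. the stray jar stands released on the cork disc in the rack, upright and centred within 12 mm (horizontal distance between jar and mat_disc below 0.012 m and z of jar in the frame of rack between 0.012 and 0.024 m and angle between jar's own z axis and vertical below 0.08 rad and linear speed of jar below 0.03 m/s and contact force between the fingers and jar below 0.1 N), for 0.2 s.
2. the fingers press the brush's button in while its grip is not yet drawn past the first stop (value of joint brush_button above 0.003 m and value of joint brush_grip below 0.04 m and contact force between the fingers and brush above 1 N), for 0.05 s.
3. the grip is drawn out to the second stop (value of joint brush_grip above 0.085 m and contact force between the fingers and brush above 1 N), for 0.1 s.
At the end, for the whole second after the job is handed in: Jar released, upright, within 12 mm of disc centre. Fingers hold the brush by its grip (TCP within 50 mm), drawn out 85 mm or more, upright within 0.3 rad, still, within 50 mm of the board centre, 10 to 142 mm above it, touching neither board nor holder. Row jars within 20, rest 30 mm of start (all of step 1 and all of step 3 and horizontal distance between brush and board below 0.05 m and height (world z) of brush between 0.018 and 0.15 m and angle between brush's own z axis and vertical below 0.3 rad and linear speed of brush below 0.05 m/s and distance between the grasp point and grip_mid below 0.05 m and contact force between brush and board below 0.1 N and contact force between brush and holder below 0.1 N and distance of each of row_jar1, row_jar2 from where it was at the start of the episode below 0.02 m and distance of each of mug, mill, bowl, spoon, soap from where it was at the start of the episode below 0.03 m); the arm keeps its last pose, push and grip.
It fails at once if a jar of the row is shifted by more than 20 mm (distance of any of row_jar1, row_jar2 from where it was at the start of the episode above 0.02 m).
It fails at once if a bystander is shifted by more than 30 mm (distance of any of mug, mill, bowl, spoon, soap from where it was at the start of the episode above 0.03 m).
It also fails if it takes over 61 s, if anything falls off the work surface, if the arm or the gripper's body presses on something with over 40 N, if the wrist force passes 120 N, or if a joint passes its speed limit or range.

ROBOT

A 6-joint arm with a two-finger parallel gripper is mounted at the origin on the work surface. World frame = base frame: x ahead of the robot, y to its left, z up, the work surface at z = 0. Lengths are in mm, angles in degrees, forces in N, time in s.
With the tool pointing down it reaches from about 350 to 850 mm from the base axis. Payload 8.1 kg.
Tool frame: the origin (TCP) lies between the finger pads, 19 mm behind the fingertips; this is the grasp point; z points along the fingers, x is the direction in which the jaws open and shut, and the axes are right-handed (so a half turn about z gives the same grasp; the last joint's range is limited). The gripper opens to 85 mm and grips with 20 to 120 N. Pads are 22 mm wide; open, the fingers measure 114 mm over their backs; the gripper's body (76 mm by 85 mm) begins 54 mm behind the grasp point. The pads swing forward as they close: fully open they stand 13 mm farther back than shut.
Start: joints at [59.278, 7.471, 85.268, -0, 87.261, -4.893], TCP at [261.392, 540.074, 249.992] pointing down, gripper open.
Joint ranges: [-169.43, 169.43], [-51.17, 129.36], [1.28, 143.12], [-76.62, 256.62], [0, 156.53], [-152.29, 152.29]. Speed limits (degrees/s): [136.94, 136.94, 159.86, 180, 180, 180].

INTERFACE

Orientations are given as [roll, pitch, yaw] about the fixed x, y, z axes, in that order (R = Rz(yaw) Ry(pitch) Rx(roll)).
In Python, from bench import r, optics, hand_in gives the robot as it stands.
- The arm moves only by the shell command python3 -m pendant 'ROWS' [FORCE]. ROWS is JSON, a list of rows, each a list of 5 numbers: the opening, from 0 (shut) to 1 (fully open), then the shift along the tool's x, y, z in mm, then the turn about the tool's z in degrees. A call has 1 to 10 rows; each row shifts and turns the commanded pose from where the row before left it, along the tool's axes as they then stand; what a row does not reach is not made up. A row lasts 1/10 s, in which the tool goes at most 50 mm and 8.59 degrees, less where a joint would pass 70% of its speed; a pose out of reach is approached as far as the arm can. A call with a gripper value outside its range is refused whole. The fingers move at their own pace and stop on an object; FORCE is the grip in N (left out, the last holds). Time passes only in rows, so rows that do not move let the fingers close. It gives the time, the measured TCP pose, the force and the opening at its end, in the units of the state.
- r.sense(): the state, without advancing time (a new reading comes with each control period).
- optics.snapshot(name): name is "side" or "top" or "wrist"; returns (picture, depth): 480x640x3 uint8, blue, green, red; 480x640 float32, mm along the optical axis (not along the pixel's ray), 0 where there is no reading.
- optics.camera_params(name): a dict with "camera_matrix" (3x3 intrinsics, pixels), "eye" and "orientation" of the camera in the world. Camera axes: x right, y down, z forward; pixel columns grow to the right and rows downward; lengths in mm; the calibration is good to about 2 mm. A picture is of the moment at which its call begins: read the wrist's pose just before it. camera_params takes no time and is no camera call; for the wrist camera it gives the pose at the moment of the call.
- hand_in(): hands the job in, once; it reports no verdict.
Trained networks look in the newest picture that a camera, given by its name, has taken for a name from the list of things; names that differ only in an ending like _2 or _b are one class to them, and where a whole thing is asked for, a point or a joint stands for the part that bears it (a point fixed in the world has none). Each returns a list of dicts, best first, with "score" (0 to 1); they miss things now and then, are a little off and sometimes report something else, mostly with a low value. They report only what shows in the picture. A call takes as long as a camera call.
- optics.search_frame(camera, query): "at" ([x, y, z] in mm, in world coordinates, good to about 4 mm: the middle of the surface that is visible of it).
The state is a dict: "time": time; "joint_pos": joint angles; "qd": joint speeds; "joint_efforts": joint torques, N m; "tool_pos": TCP position; "tcp_rot": TCP orientation; "ft_force": force on the tool from outside, world axes, zero at the start; "wrist_torque": the same for the moment, N m; "finger_gap": finger opening in mm.
Only numpy, scipy, OpenCV 4.12 (cv2) and the standard library are available. Lean on these libraries where they do the work, as an engineer would, in place of code of your own. Each camera call takes 0.05 s, during which the arm holds its last target. There are 200 camera calls.

## Working session

There is one attempt and no reset: what is moved stays moved. The work goes in short steps, Python scripts to look and compute and a shell command to move; the robot and the scene stay as the last step left them, time stands still between calls to the robot, and variables do not carry over. Pictures are saved under pics/ and viewed, about 8 in all and at most 12, crops included, and the job is handed in when it is done.

```bash
ls; mkdir -p pics; python3 - <<'E'
from bench import r, optics
import cv2
s=r.sense();print(s)
for c in ["top","side"]:
    p,d=optics.snapshot(c);cv2.imwrite(f"pics/{c}0.png",p)
    k=optics.camera_params(c);print(c,k)
    for n in ["board","rack","mat_disc","jar","row_jar1","holder","brush","grip_mid","button_face","mug","mill","bowl","spoon","soap"]:
        print(n,[(round(q["score"],2),[round(v) for v in q["at"]]) for q in optics.search_frame(c,n)][:4])
E
```

```text
pics
{'time': 0.0, 'joint_pos': array([ 5.92798279e+01,  7.51661277e+00,  8.53309964e+01, -5.26846071e-04,
        8.72609023e+01, -4.89195568e+00]), 'qd': array([-0.01959418, -0.01739526, -0.02217209, -0.01302272,  0.05788037,
       -0.04222866]), 'joint_efforts': array([ 1.96940755e-04, -5.69397819e+01, -5.00553310e+01, -1.64067392e-04,
        1.45830342e-02,  2.80590314e-05]), 'tool_pos': array([261.10753642, 539.62249112, 248.91225396]), 'tcp_rot': array([-1.79991271e+02,  1.08161048e-01,  6.41718175e+01]), 'ft_force': array([0.4212417 , 0.01781903, 0.66952102]), 'wrist_torque': array([ 0.03844226, -0.0258818 , -0.00663156]), 'finger_gap': 85.31149655444136}
top {'camera_matrix': array([[511.73077303,   0.        , 324.63885714],
       [  0.        , 511.73077303, 247.3310896 ],
       [  0.        ,   0.        ,   1.        ]]), 'eye': array([ 403.03762403,   -3.48494854, 1317.58704513]), 'orientation': array([-173.83867536,    1.06247813,  -88.70583743])}
board [(0.86, [506, -19, 7])]
rack [(0.8, [529, 310, 16])]
mat_disc [(0.71, [544, 312, 17])]
jar [(0.73, [441, -183, 16]
[... 797 characters left out ...]
258,    1.00470669,   -5.49218632])}
board [(0.83, [511, -40, 8])]
rack [(0.62, [549, 230, 22]), (0.51, [509, -413, 12])]
mat_disc []
jar [(0.77, [502, 0, 69]), (0.38, [512, -41, 6])]
row_jar1 [(0.88, [540, 210, 77]), (0.85, [560, 373, 84])]
holder [(0.93, [509, -411, 10])]
brush [(0.69, [513, -406, 133]), (0.33, [545, 231, 24])]
grip_mid [(0.6, [511, -407, 169]), (0.32, [514, -406, 133])]
button_face []
mug [(0.69, [690, -172, 57])]
mill [(0.57, [698, 49, 70]), (0.5, [502, -3, 66])]
bowl [(0.68, [432, -169, 20]), (0.22, [695, 47, 74])]
spoon [(0.66, [383, 254, 15]), (0.25, [503, -7, 68])]
soap [(0.7, [686, -392, 92]), (0.48, [550, 232, 26]), (0.26, [380, 251, 12]), (0.22, [511, -407, 171])]
```

View pics/top0.png

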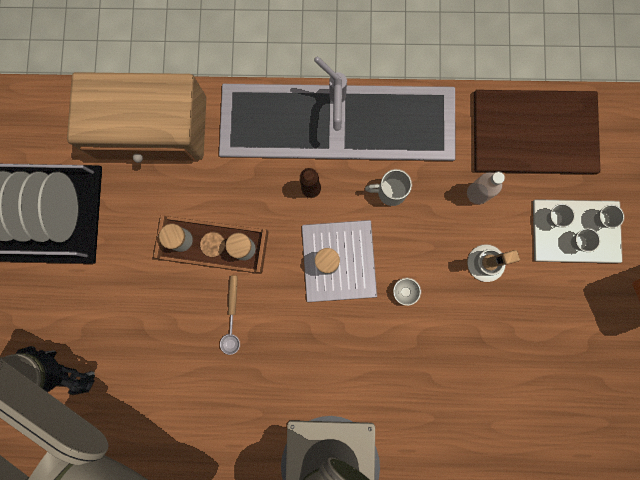

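View pics/side0.png

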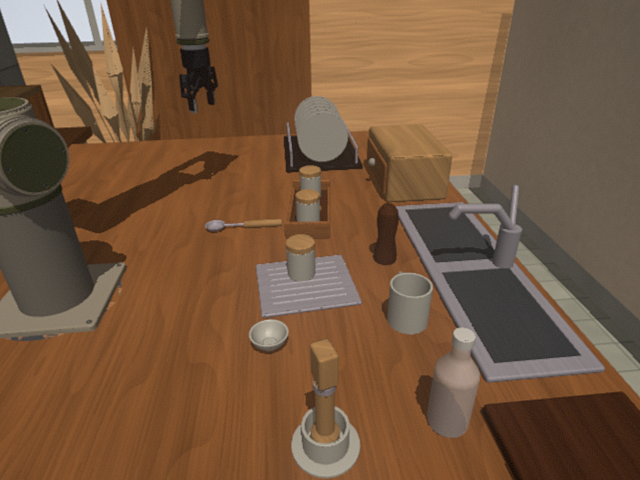

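```bash
cat > h.py <<'E'
import numpy as np,cv2
from scipy.spatial.transform import Rotation as R
from scipy.optimize import least_squares
from bench import r, optics
def cloud(c):
    k=optics.camera_params(c); p,d=optics.snapshot(c)
    K=np.array(k["camera_matrix"]);v,u=np.mgrid[:480,:640]
    pc=np.stack([(u-K[0,2])/K[0,0]*d,(v-K[1,2])/K[1,1]*d,d],-1)
    return p,pc@R.from_euler('xyz',k["orientation"],degrees=True).as_matrix().T+np.array(k["eye"]),d
def near(w,d,xy,rad,z0,z1):
    m=(d>0)&(np.hypot(w[...,0]-xy[0],w[...,1]-xy[1])<rad)&(w[...,2]>z0)&(w[...,2]<z1)
    return m
def disc(m,w):
    q=w[m]; (c,rr)=cv2.minEnclosingCircle(q[:,:2].astype(np.float32)); return np.round(c,1),round(rr,1),q.mean(0).round(1),len(q)
E
python3 - <<'E'
from h import *
p,w,d=cloud("top")
for n,xy,z0,z1 in [("jar",(503,21),86,103),("rj1",(551,387),92,110),("rj2",(532,226),92,110),("bowl",(437,-182),24,40),("grip",(508,-386),172,200),("holdrim",(505,-380),38,52),("soap",(690,-380),40,190),("mug",(700,-150),75,95)]:
    print(n,*disc(near(w,d,xy,55,z0,z1),w))
m=near(w,d,(506,-19),150,3,14);q=w[m][:,:2].astype(np.float32);print("board",cv2.minAreaRect(q),w[m].mean(0))
m=near(w,d,(541,308),170,10,50);print("rack",cv2.minAreaRect(w[m][:,:2].astype(np.float32)))
m=near(w,d,(542,308),30,5,40);print("disc z",np.percentile(w[m][:,2],[5,50,95]))
# cork by colour crop
c=cv2.resize(np.hstack([p[210:280,150:275],p[230:300,440:565]]),None,fx=3,fy=3,interpolation=2);cv2.imwrite("pics/c1.png",c)
E
```

```text
jar [504.3  16.5] 30.3 [504.   16.4  92.8] 494
rj1 [554.4 393.3] 30.9 [553.9 393.2 100. ] 497
rj2 [535.2 231.6] 30.5 [535.  230.9 100. ] 496
bowl [ 434.9 -183.6] 34.4 [ 434.9 -184.6   29.1] 185
grip [ 512.7 -387.2] 21.7 [ 511.4 -387.6  184. ] 214
holdrim [ 513.2 -388.5] 33.5 [ 511.3 -382.7   44. ] 195
soap [ 692.9 -368.5] 29.7 [ 686.5 -360.4  114.4] 727
mug [ 696.6 -142.2] 44.1 [ 694.9 -147.4   83.4] 199
board ((506.7586975097656, -16.470062255859375), (293.3677978515625, 294.82696533203125), 68.01725769042969) [507.62148205 -16.17756821   7.7565087 ]
rack ((495.80059814453125, 313.64898681640625), (279.8538513183594, 232.7450408935547), 88.6882553100586)
disc z [13.41179701 18.37644696 22.96111933]
```

View pics/c1.png

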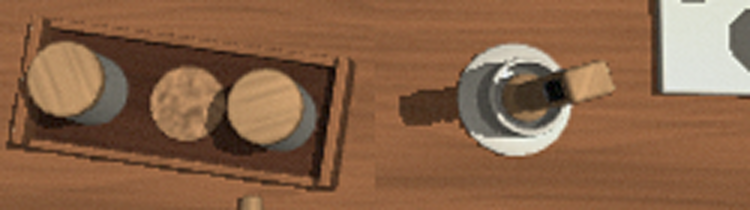

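```bash
cat >> h.py <<'E'
def go(x,y,z):
    s=r.sense();M=R.from_euler('xyz',s["tcp_rot"],degrees=True).as_matrix()
    print("t",round(s["time"],2),"pos",s["tool_pos"].round(1),"rot",s["tcp_rot"].round(1),"gap",round(s["finger_gap"],1),"delta",(M.T@(np.array([x,y,z])-s["tool_pos"])).round(1))
E
python3 -m pendant '[[1,0,0,0,8],[1,0,0,0,8],[1,0,0,0,8],[1,0,0,0,8],[1,0,0,0,8],[1,0,0,0,8],[1,0,0,0,8],[1,0,0,0,8],[1,0,0,0,7.1],[1,0,0,0,0]]' 
python3 -c "
from h import *
go(504.3,16.5,200)"
```

```text
time: 2.55
tool_pos: [261.4, 540.1, 250.0]
tcp_rot: [-180.0, 0.0, -7.0]
ft_force: [-0.8, 1.2, 0.4]
finger_gap: 85.4
t 2.55 pos [261.4 540.1 250. ] rot [-180.    0.   -7.] gap 85.4 delta [305.3 489.9  50. ]
```

```bash

python3 -m pendant '[[1,24,38,4,0],[1,24,38,4,0],[1,24,38,4,0],[1,24,38,4,0],[1,24,38,4,0],[1,24,38,4,0],[1,24,38,4,0],[1,24,38,4,0],[1,24,38,4,0],[1,24,38,4,0]]' >/dev/null
python3 -m pendant '[[1,24,38,4,0],[1,24,38,4,0],[1,17.3,33.9,2,0],[1,0,0,0,0],[1,0,0,0,0]]' 
python3 - <<'E'
from h import *
go(504.3,16.5,200)
p,w,d=cloud("wrist");cv2.imwrite("pics/w1.png",p)
print(*disc(near(w,d,(504,16),50,86,103),w))
m=near(w,d,(506,-16),160,3,14);print("board",cv2.minAreaRect(w[m][:,:2].astype(np.float32)))
E
```

```text
time: 4.05
tool_pos: [505.4, 16.1, 199.9]
tcp_rot: [-180.0, 0.0, -6.9]
ft_force: [0.3, 1.3, 0.6]
finger_gap: 85.5
t 4.05 pos [505.4  16.1 199.9] rot [-180.     0.    -6.9] gap 85.5 delta [-1.1 -0.2 -0.1]
[503.9  18.4] 30.8 [504.5  20.4  92.3] 5578
board ((510.8373718261719, -10.275627136230469), (200.52175903320312, 179.59805297851562), 5.317594528198242)
```

View pics/w1.png

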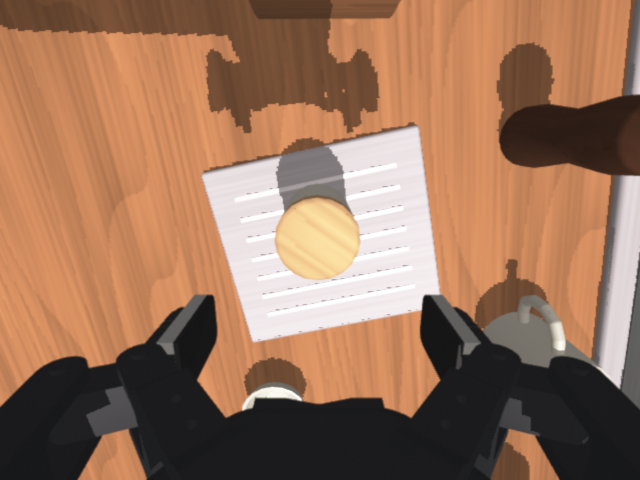

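```bash

python3 -m pendant '[[1,-1.6,-1.2,35,0],[1,0,0,35,0],[1,0,0,35,0],[1,0,0,35,0],[1,0,0,0,0],[0.5,0,0,0,0],[0.3,0,0,0,0],[0.3,0,0,0,0],[0.3,0,0,0,0],[0.3,0,0,0,0]]' 40
python3 -m pendant '[[0.3,0,0,0,0],[0.3,0,0,0,0],[0.3,0,0,-20,0],[0.3,0,0,-40,0],[0.3,0,0,-45,0],[0.3,0,0,-45,0],[0.3,0,0,0,0]]'
python3 - <<'E'
from h import *
go(544.8,312.4,200)
p,w,d=cloud("wrist")
print(w[near(w,d,(502,17),60,120,300)].mean(0)); print(*disc(near(w,d,(502,17),30,205,260),w))
E
```

```text
time: 5.1
tool_pos: [505.5, 18.7, 62.6]
tcp_rot: [-180.0, -0.2, -6.9]
ft_force: [-3.9, 2.5, 7.8]
finger_gap: 59.8
time: 5.8
tool_pos: [508.3, 18.0, 219.1]
tcp_rot: [-180.0, -0.8, -6.9]
ft_force: [2.1, -0.0, -2.8]
finger_gap: 58.8
t 5.8 pos [508.3  18.  219.1] rot [-180.    -0.8   -6.9] gap 58.8 delta [   0.5 -296.6   19.3]
[504.12675474  30.0290189  264.46173818]
[502.1  17.2] 30.0 [503.4  27.8 246.6] 18001
```

```bash

python3 -m pendant '[[0.3,0,0,0,0],[0.3,0,0,0,0]]'
python3 - <<'E'
from h import *
go(544.8,312.4,200)
p,w,d=cloud("wrist");cv2.imwrite("pics/w2.png",p)
m=near(w,d,(505,17),36,225,262);print(np.percentile(w[m][:,2],[5,25,50,75,95]))
z=np.median(w[m][:,2]);print(*disc(near(w,d,(505,17),36,z-4,z+4),w))
E
```

```text
time: 6.05
tool_pos: [502.6, 18.4, 207.8]
tcp_rot: [180.0, 0.2, -6.9]
ft_force: [0.2, 0.6, -4.6]
finger_gap: 59.5
t 6.05 pos [502.6  18.4 207.8] rot [180.    0.2  -6.9] gap 59.5 delta [   6.5 -297.     7.7]
[230.27326232 236.98593026 237.72870371 238.27513148 255.95363659]
[505.3  25.2] 34.2 [503.5  27.5 237.6] 18306
```

View pics/w2.png

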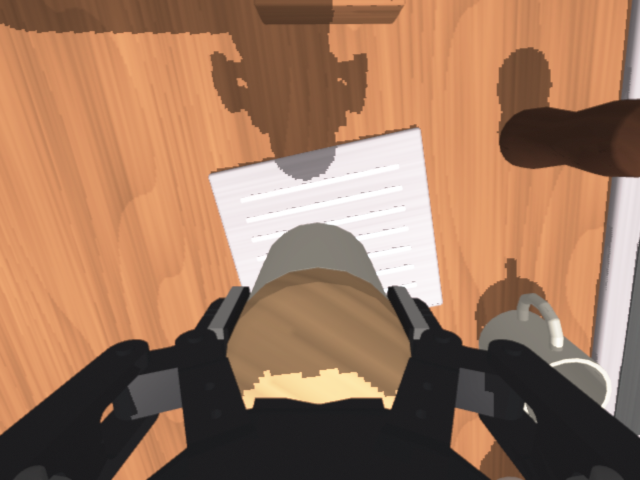

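```bash

python3 -m pendant '[[0.3,1,-37,0,0],[0.3,1,-38,0,0],[0.3,1,-38,0,0],[0.3,1,-38,0,0],[0.3,1,-38,0,0],[0.3,1,-38,0,0],[0.3,0,0,0,0],[0.3,0,0,0,0],[0.3,0,0,0,0]]'
python3 - <<'E'
from h import *
go(544.8,312.4,100)
p,w,d=cloud("wrist");cv2.imwrite("pics/w3.png",p)
for n,xy,z0,z1 in [("rj1",(554,393),92,110),("rj2",(535,231),92,110)]: print(n,*disc(near(w,d,xy,45,z0,z1),w))
print(optics.search_frame("wrist","mat_disc"))
E
```

```text
time: 7.0
tool_pos: [536.6, 242.1, 208.5]
tcp_rot: [179.9, 0.1, -6.9]
ft_force: [-0.1, -0.1, -4.7]
finger_gap: 59.5
t 7.0 pos [536.6 242.1 208.5] rot [ 1.799e+02  1.000e-01 -6.900e+00] gap 59.5 delta [-1.000e-01 -7.090e+01  1.084e+02]
rj1 [553.8 389.9] 29.3 [552.4 379.7  99.1] 3598
rj2 [539.1 250.3] 24.9 [540.3 259.2  97.3] 452
[{'at': [544.5, 315.9, 17.7], 'score': 0.7}]
```

View pics/w3.png

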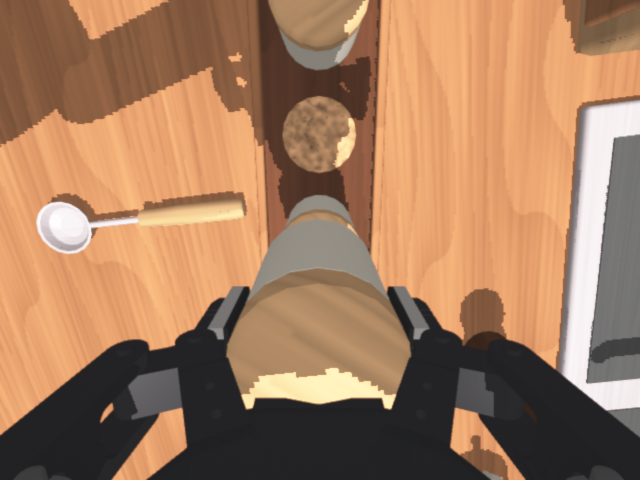

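```bash
python3 - <<'E'
from h import *
k=optics.camera_params("wrist");K=np.array(k["camera_matrix"]);M=R.from_euler('xyz',k["orientation"],degrees=True).as_matrix();e=np.array(k["eye"]);print(e)
def at(u,v,z):
    q=M@np.array([(u-K[0,2])/K[0,0],(v-K[1,2])/K[1,1],1]);return (e+q*(z-e[2])/q[2]).round(1)
dc=at(319,134,18);print("disc",dc,at(282,134,18),at(356,134,18),at(319,96,18),at(319,172,18))
f=at(319,268,238.3);print("lid front",f)   # lid top edge
b=at(319,224,208.5-55.2);print("jar bottom front edge?",at(319,224,153.3))
E
```

```text
[544.83180953 312.97611783 332.87121726]
disc [545.9 315.7  18. ] [513.8 319.6  18. ] [578.  311.8  18. ] [549.6 346.3  18. ] [541.9 283.2  18. ]
lid front [540.6 276.5 238.3]
jar bottom front edge? [539.9 268.7 153.3]
```

```bash

python3 -m pendant '[[0.3,0,-35.5,0,0],[0.3,0,-35,0,0],[0.3,0,0,0,0],[0.3,0,0,0,0],[0.3,0,0,40,0],[0.3,0,0,40,0],[0.3,0,0,30,0],[0.3,0,0,10,0],[0.3,0,0,0,0],[0.3,0,0,0,0]]'
python3 -c "
from h import *
go(545.1,312.4,73.5)"
```

```text
time: 8.1
tool_pos: [547.1, 312.8, 92.1]
tcp_rot: [-179.9, -0.1, -7.0]
ft_force: [-0.1, 0.6, -3.3]
finger_gap: 59.5
t 8.1 pos [547.1 312.8  92.1] rot [-1.799e+02 -1.000e-01 -7.000e+00] gap 59.5 delta [-1.9  0.7 18.6]
```

```bash

python3 -m pendant '[[0.3,-1.9,0,6,0],[0.3,0,0,6,0],[0.3,0,0,4,0],[0.3,0,0,2,0],[0.3,0,0,1,0],[0.3,0,0,0,0],[0.3,0,0,0,0]]'
python3 -c "
from h import *
go(545.1,312.4,73)"
```

```text
time: 8.8
tool_pos: [544.0, 314.3, 72.8]
tcp_rot: [-179.9, -0.0, -6.9]
ft_force: [-6.2, 1.9, 6.8]
finger_gap: 59.0
t 8.8 pos [544.  314.3  72.8] rot [-179.9   -0.    -6.9] gap 59.0 delta [ 1.3  1.7 -0.2]
```

```bash

python3 -m pendant '[[0.5,0,0,0,0],[0.8,0,0,0,0],[1,0,0,0,0],[1,0,0,0,0],[1,0,0,0,0],[1,0,0,-20,0],[1,0,0,-40,0],[1,0,0,-40,0],[1,0,0,-40,0],[1,0,0,-40,0]]'
python3 -m pendant '[[1,0,30,0,0],[1,0,40,0,0],[1,0,40,0,0],[1,0,0,0,0],[1,0,0,0,0]]'
python3 - <<'E'
from h import *
go(512,-388,280)
p,w,d=cloud("wrist")
for n,xy in [("rj1",(554,393)),("rj2",(535,231)),("jar",(545,314))]: print(n,*disc(near(w,d,xy,38,90,113),w))
k=near(w,d,(545,314),12,90,120);print(w[k][:,2].mean())
p,w,d=cloud("top")
for n,xy in [("rj1",(554,393)),("rj2",(535,231)),("jar",(545,314))]: print(n,*disc(near(w,d,xy,38,92,113),w))
E
```

```text
time: 9.8
tool_pos: [543.7, 313.0, 252.5]
tcp_rot: [180.0, -0.0, -6.9]
ft_force: [1.1, 0.2, -0.9]
finger_gap: 85.2
time: 10.3
tool_pos: [530.8, 203.2, 251.2]
tcp_rot: [-180.0, -0.0, -7.0]
ft_force: [-0.8, 0.5, 0.5]
finger_gap: 85.3
t 10.3 pos [530.8 203.2 251.2] rot [-180.   -0.   -7.] gap 85.3 delta [ 53.9 589.  -29. ]
rj1 [550.3 368. ] 10.0 [550.5 367.   92.4] 63
rj2 [535.4 233.7] 30.4 [535.6 234.8  99.3] 4420
jar [543.  314.6] 30.5 [543.  314.9 102.4] 5836
102.67349616666776
rj1 [0. 0.] 0.0 [nan nan nan] 0
rj2 [0. 0.] 0.0 [nan nan nan] 0
jar [527.9 317.9] 24.9 [523.3 318.7 102.7] 112h.py:14: RuntimeWarning: Mean of empty slice.
  q=w[m]; (c,rr)=cv2.minEnclosingCircle(q[:,:2].astype(np.float32)); return np.round(c,1),round(rr,1),q.mean(0).round(1),len(q)
  ret = um.true_divide(
```

```bash

python3 -m pendant '[[1,-1.3,42.7,-4,0],[1,-1.3,42.7,-4,0],[1,-1.3,42.7,-4,0],[1,-1.3,42.7,-4,0],[1,-1.3,42.7,-4,0],[1,-1.3,42.7,-4,0],[1,-1.3,42.7,-4,0],[1,-1.3,42.7,-4,0],[1,-1.3,42.7,-4,0],[1,-1.3,42.7,-4,0]]' >/dev/null
python3 -m pendant '[[1,-1.3,42.7,-4,0],[1,-1.3,42.7,-4,0],[1,-1.3,42.7,0,0],[1,-1.3,42.7,0,0],[1,0,0,0,0]]' >/dev/null
python3 -m pendant '[[1,0,0,0,8.3],[1,0,0,0,8.3],[1,0,0,0,8.3],[1,0,0,0,8.3],[1,0,0,0,8.3],[1,0,0,0,8.3],[1,0,0,0,8.3],[1,0,0,0,8.3],[1,0,0,0,8.3],[1,0,0,0,8.3]]' >/dev/null
python3 -m pendant '[[1,0,0,0,0],[1,0,0,0,0]]'
python3 - <<'E'
from h import *
go(440,-388,300)
p,w,d=cloud("wrist");cv2.imwrite("pics/w4.png",p)
m=near(w,d,(512,-388),45,178,192);print("grip",cv2.minAreaRect(w[m][:,:2].astype(np.float32)),w[m].mean(0))
print(*disc(near(w,d,(512,-388),45,38,52),w))
print([ (n,optics.search_frame("wrist",n)[:2]) for n in ("button_face","holder")])
p,w,d=cloud("top")
for n,xy in [("rj1",(554,393)),("rj2",(535,231)),("jar",(544,314))]: print(n,*disc(near(w,d,xy,38,92,113),w))
E
```

```text
time: 13.1
tool_pos: [441.2, -386.5, 298.9]
tcp_rot: [180.0, 0.0, -89.6]
ft_force: [0.4, 0.2, 1.0]
finger_gap: 85.1
t 13.1 pos [ 441.2 -386.5  298.9] rot [180.    0.  -89.6] gap 85.1 delta [ 1.4  1.2 -1.1]
grip ((512.1419677734375, -389.8962097167969), (26.01307487487793, 33.990135192871094), 16.8304386138916) [ 512.31908201 -389.95385123  185.1679394 ]
[ 512.7 -388.1] 32.9 [ 513.3 -382.8   44.2] 674
[('button_face', []), ('holder', [{'at': [521.1, -383.4, 3.6], 'score': 0.72}])]
rj1 [554.1 394. ] 30.7 [553.9 393.   99.8] 497
rj2 [535.5 231.3] 30.6 [535.  230.6  99.8] 500
jar [543.2 312.2] 30.7 [542.5 311.2 102.8] 509
```

View pics/w4.png

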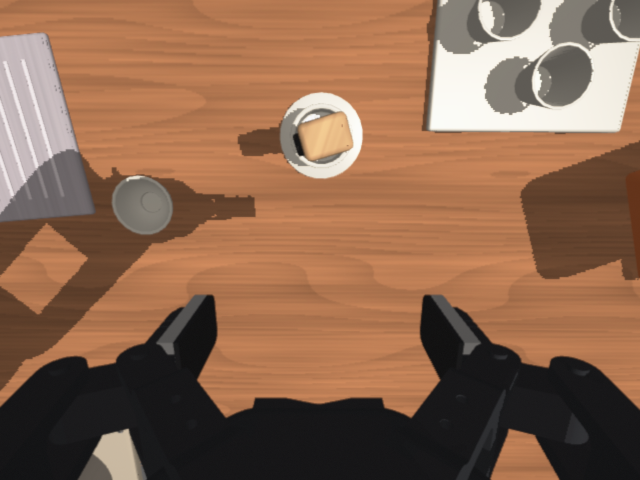

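```bash

python3 -m pendant '[[1,0,0,0,-8.2],[1,0,0,0,-8.2],[1,12,-33.5,0,0],[1,11.7,-33.4,0,0],[1,0,0,20,0],[1,0,0,30,0],[1,0,0,0,0],[1,0,0,0,0]]'
python3 - <<'E'
from h import *
go(512.1,-389.9,162)
p,w,d=cloud("side");cv2.imwrite("pics/s2.png",p[240:480,200:520])
E
```

```text
time: 14.1
tool_pos: [510.8, -390.7, 248.7]
tcp_rot: [179.9, 0.1, -73.5]
ft_force: [0.2, -0.1, 1.3]
finger_gap: 85.5
t 14.1 pos [ 510.8 -390.7  248.7] rot [ 1.799e+02  1.000e-01 -7.350e+01] gap 85.5 delta [-0.3 -1.5 86.6]
```

```bash

python3 -m pendant '[[1,0,-1.3,30,0],[1,0,0,30,0],[1,0,0,20,0],[1,0,0,7,0],[1,0,0,0,0],[1,0,0,0,0],[0.6,0,0,0,0],[0.5,0,0,0,0],[0.3,0,0,0,0],[0.3,0,0,0,0]]' 40
python3 -m pendant '[[0.25,0,0,0,0],[0.25,0,0,0,0],[0.25,0,0,0,0],[0.25,0,0,0,0]]' 
python3 -c "
from h import *
go(512.1,-389.9,162)"
```

```text
time: 15.15
tool_pos: [512.8, -390.9, 162.9]
tcp_rot: [-180.0, -0.0, -73.5]
ft_force: [-0.9, -0.0, 0.1]
finger_gap: 33.4
time: 15.55
tool_pos: [512.8, -390.8, 162.8]
tcp_rot: [-180.0, -0.0, -73.5]
ft_force: [-0.4, 0.7, 5.4]
finger_gap: 33.7
t 15.55 pos [ 512.8 -390.8  162.8] rot [-180.    -0.   -73.5] gap 33.7 delta [-1.1  0.4  0.8]
```

```bash

python3 -m pendant '[[0.25,0,0,-5,0],[0.25,0,0,-10,0],[0.25,0,0,-10,0],[0.25,0,0,-10,0],[0.25,0,0,-10,0],[0.25,0,0,-10,0],[0.25,0,0,-10,0],[0.25,0,0,0,0]]' 
python3 -m pendant '[[0.25,0,0,-10,0],[0.25,0,0,-10,0],[0.25,0,0,-8,0],[0.25,0,0,0,0],[0.25,0,0,0,0]]' 
python3 - <<'E'
from h import *
go(512,-390,300)
p,d=optics.snapshot("side");cv2.imwrite("pics/s3.png",cv2.resize(p[200:480,200:520],None,fx=2,fy=2))
E
```

```text
time: 16.35
tool_pos: [513.1, -391.3, 229.4]
tcp_rot: [-179.9, -0.1, -73.5]
ft_force: [-1.4, 1.4, -0.4]
finger_gap: 33.9
time: 16.85
tool_pos: [512.5, -390.7, 254.8]
tcp_rot: [180.0, 0.0, -73.5]
ft_force: [0.3, -0.2, -4.0]
finger_gap: 33.7
t 16.85 pos [ 512.5 -390.7  254.8] rot [180.    0.  -73.5] gap 33.7 delta [ -0.8   0.3 -45.2]
```

View pics/s3.png

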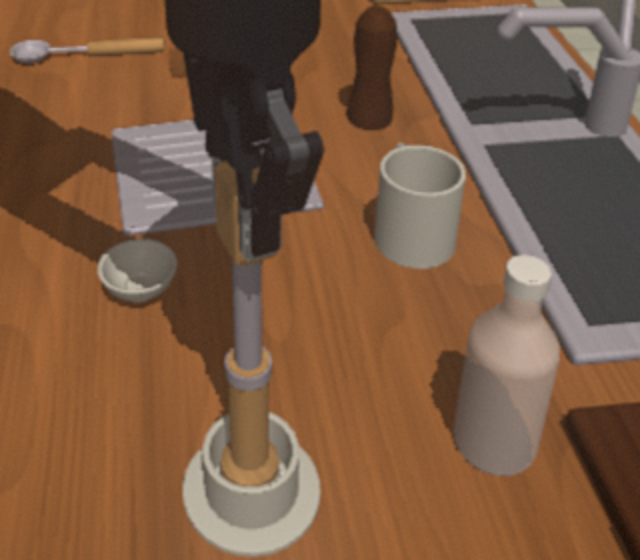

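```bash

python3 -m pendant '[[0.25,0,0,-10,0],[0.25,0,0,-20,0],[0.25,0,0,-20,0],[0.25,0,0,-20,0],[0.25,0,0,-20,0],[0.25,0,0,0,0],[0.25,0,0,0,0]]' 
python3 -c "
from h import *
go(511,-10.5,344)"
```

```text
time: 17.6
tool_pos: [512.7, -390.8, 345.1]
tcp_rot: [-180.0, -0.0, -73.5]
ft_force: [0.9, 0.4, -4.3]
finger_gap: 33.6
t 17.6 pos [ 512.7 -390.8  345.1] rot [-180.    -0.   -73.5] gap 33.6 delta [-365.2 -106.2    0.9]
```

```bash

python3 -m pendant '[[0.25,-15,-4.4,0,0],[0.25,-30,-8.7,0,0],[0.25,-30,-8.7,0,0],[0.25,-30,-8.7,0,0],[0.25,-30,-8.7,0,0],[0.25,-30,-8.7,0,0],[0.25,-30,-8.7,0,0],[0.25,-30,-8.7,0,0],[0.25,-30,-8.7,0,0],[0.25,-30,-8.7,0,0]]' >/dev/null
python3 -m pendant '[[0.25,-30,-8.7,0,0],[0.25,-30,-8.7,0,0],[0.25,-20,-6,0,0],[0.25,0,0,10,0],[0.25,0,0,20,0],[0.25,0,0,15,0],[0.25,0,0,0,0],[0.25,0,0,0,0],[0.25,0,0,0,0]]' 
python3 - <<'E'
from h import *
go(511,-10.5,300)
p,w,d=cloud("side");cv2.imwrite("pics/s4.png",p)
m=near(w,d,(511,-12),24,25,250);q=w[m];print(len(q))
for a in range(25,250,25):
    b=q[(q[:,2]>=a)&(q[:,2]<a+25)]
    if len(b):print(a,b.mean(0).round(1),len(b),b[:,2].min().round(1))
p,w,d=cloud("top")
for n,xy in [("rj1",(554,393)),("rj2",(535,231)),("jar",(544,314))]: print(n,*disc(near(w,d,xy,38,92,113),w))
E
```

```text
time: 19.5
tool_pos: [511.1, -11.0, 300.7]
tcp_rot: [-179.9, -0.0, -73.6]
ft_force: [0.2, -0.2, -4.2]
finger_gap: 33.4
t 19.5 pos [511.1 -11.  300.7] rot [-179.9   -0.   -73.6] gap 33.4 delta [-0.5 -0.   0.7]
1192
50 [511.4 -26.4  65.1] 176 53.5
75 [511.4 -22.1  86. ] 211 75.1
100 [511.9 -20.6 112.3] 138 100.3
125 [511.5 -20.7 136.9] 145 125.2
150 [511.8 -20.9 162.4] 150 150.3
175 [511.7 -17.4 184.6] 147 175.1
200 [512.  -17.1 212.5] 111 200.0
225 [511.6 -17.  237.5] 114 225.1
rj1 [554.8 393.8] 31.4 [554.  393.2  99.9] 498
rj2 [535.3 231.5] 30.6 [534.8 230.8  99.8] 501
jar [543.  312.3] 30.9 [542.3 311.2 102.7] 508
```

View pics/s4.png

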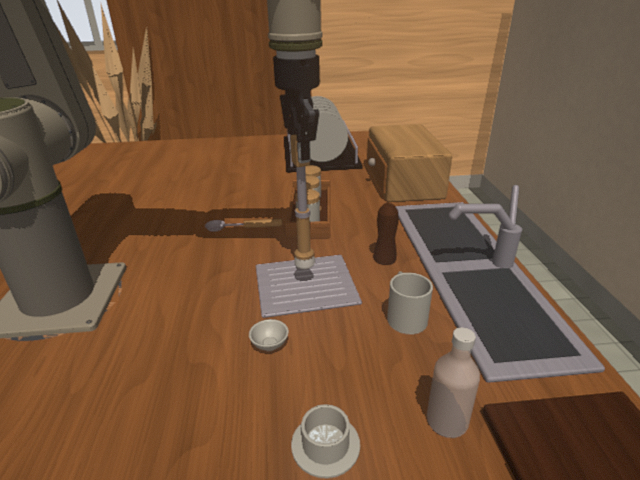

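Brush is upright, extended, about 45 mm clear of the board's centre. The holder is empty and the bystanders look in place. I'll hand in now.

```bash
python3 -c "
from bench import hand_in
print(hand_in())"
```

```text
the job is handed in; nothing more can be done
None
```

I carried out the whole task and handed it in at about 19.5 s of the 61 s allowed. The system gave no verdict, so what follows is from my own last checks.

- **Jar:** it stands released on the cork disc. The top camera puts it at (543, 312) mm. The disc is at about (545, 312) from the top camera's row-jar midpoint and (546, 316) from the wrist camera. That leaves it 2 to 5 mm off centre by the two estimates, against 12 mm allowed. Its lid top is at 102.7 mm, as it should be when standing on the disc.
- **Row jars:** both are within about 1 mm of where they started.
- **Brush:** I pinched the grip over the button, and the fingers closed to about 33.7 mm, the grip's width with the button pressed in. I then drew it up about 92 mm to the second stop, where the full weight of about 4 N came onto the hand. I did not read the two joint values directly.
- **End pose:** the brush is held upright over the board centre, with the grasp point at (511, -11, 301) mm. The lowest point of the head I saw was at 53.5 mm, about 45 mm above the board.
- **Other things:** the mug, mill, bowl, spoon and soap look unmoved in the last side picture. I checked these by eye only and did not measure them again.

No check failed. The only disagreements were 2 to 4 mm between the top and wrist cameras.

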